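# Change the grater plate under its sprung clip

### The job

Change the kitchen grater on its clear catch box from slicing to coarse grating: draw the slicing plate (black grip) back out from under the sprung steel clip and lay it flat on the clear part of the chopping board, then lay the coarse plate (orange grip) in the frame just short of the clip and slide it forward, so that its tapered edge lifts the clip, until it is fully home against the stop, and let go of it. Finally stand the grey finger guard upright on the coarse plate, between its grip and the clip. Set each thing down without dropping it, and leave the fine plate (blue grip), the pepper mill and the oil bottle where they are.

Things in the scene. Friction and masses are not known exactly. Their poses are not given: they have to be found in the camera images.
- slicer: the grater, fixed: a clear catch box with a white frame on top, 271 x 128 x 78 mm (x, y, z). Origin: centre of its underside. +x is the sliding direction, from the open near end to the clip. Plates slide on two ledges along both sides, tops at z = 60 mm (the box is open between them), between guides 12 mm higher than the ledges: 92 mm apart, flaring to 110 at the near end, 79 at the clip.
- landing (a point): point in the grater where a plate's centre (mid-thickness) is when it lies on the ledges just short of the clip: slicer x = -40, z = 63 mm. Here a plate can be lowered straight onto the ledges with 8 mm of play to each side (its front edge is 7 mm short of the clip's lip). Axes as the slicer's.
- home (a point): where a plate's centre (mid-thickness) is when it is fully home, front edge against the fixed stop under the clip: slicer x = 10.5, z = 63 mm, 50 mm ahead of the landing. The guides narrow to leave about 2 mm of play to each side on the way. Axes as the slicer's.
- jaw (a point): middle of the line where the steel clip's 60 mm wide jaw presses on a plate: slicer x = 66 mm, z = 66 mm. The clip's upturned lip begins 14 mm before it (x = 52) and reaches up to z = 78 mm; its pivot is at x = 112 mm.
- clip (a joint): hinge angle of the sprung clip, rad: 0 when its jaw rests on a plate, about -0.076 when nothing is under it, positive when lifted further. The spring presses the jaw down with 3 to 4 N; pushing a plate's tapered front edge under it takes some 5 to 10 N along the slide, drawing one out about 5 N.
- slicing_mid (a point): centre (mid-thickness) of the slicing plate: steel, one slanting blade, black grip; starts home in the grater. All three plates: 170 x 76 x 6 mm (x, y, z), 0.1 kg; rear 20 mm is 88 mm wide (coloured); front 12 mm (+x end) tapers to a 2 mm edge. z up when flat. Grip: rib along x, 40 long, 12 wide, top 26 mm above the plate's upper face, middle 60 mm behind the centre (x = -60).
- coarse_mid (a point): centre (mid-thickness) of the coarse grating plate: steel with large teeth, orange rear edge and grip; same size, grip and axes as the slicing plate. It starts on the chopping board, grip toward the robot.
- fine_mid (a point): centre (mid-thickness) of the fine grating plate: steel with small teeth, blue rear edge and grip; same size as the others. It lies on the chopping board beside the coarse plate (either one may be nearer the grater) and stays there.
- guard_mid (a point): centre, 31 mm above its underside, of the finger guard: grey base 54 x 60 x 8 mm (x, y, z), neck, round black knob of 33 mm diameter from 32 to 56 mm above its underside; 62 mm high, 90 g. Starts standing on the table right of the grater. On the coarse plate it has 88 mm of clear length, from 40 mm behind the plate's centre (grip) to 48 mm ahead of it when home (clip).
- board: green chopping board 250 x 360 x 10 mm (x, y, z), fixed; origin at the centre of its underside, y along its length. The third at its -y end (toward the grater) is clear, its middle 115 mm from the board's centre; the two spare plates lie on the rest, centres at about y = 0 and y = +115 mm.
- pepper_mill: dark wooden pepper mill, 58 x 58 x 135 mm, standing right of and behind the grater; leave alone. Origin: centre of its underside.
- oil_bottle: dark green oil bottle with a red cap, 58 x 58 x 281 mm, at the right; leave alone. Origin: centre of its underside.

How it is judged:
On the way, in this order (a step that is already met when the one before it is completed fails the run):
1. the slicing plate is out of the grater and the clip has shut (value of joint clip below -0.06 rad and x of slicing_mid in the frame of slicer below -0.03 m), for 0.1 s.
2. the slicing plate lies flat on the chopping board, let go (x of slicing_mid in the frame of board between -0.075 and 0.075 m and y of slicing_mid in the frame of board between -0.15 and 0.15 m and z of slicing_mid in the frame of board between 0.009 and 0.0165 m and angle between slicing_mid's own z axis and vertical below 0.06 rad and contact force between the fingers and slicing below 0.05 N), for 0.2 s.
3. the coarse plate, lying on the ledges, has lifted the clip with its front edge (value of joint clip above -0.03 rad and contact force between coarse and clip above 0.5 N and x of coarse_mid in the frame of slicer between -0.025 and 0.014 m and z of coarse_mid in the frame of slicer between 0.06 and 0.069 m), for 0.05 s.
4. the coarse plate is home against the stop under the clip, let go (x of coarse_mid in the frame of slicer between 0.006 and 0.014 m and y of coarse_mid in the frame of slicer between -0.006 and 0.006 m and z of coarse_mid in the frame of slicer between 0.0605 and 0.066 m and angle between the x axis of coarse_mid and the x axis of slicer, either way round below 0.06 rad and angle between coarse_mid's own z axis and vertical below 0.05 rad and value of joint clip between -0.025 and 0.05 rad and contact force between the fingers and coarse below 0.05 N), for 0.2 s.
At the end, for the whole second after the job is handed in: the coarse plate lies flat in the grater's frame within about 4 mm of the stop, straight within 3 degrees, the clip's jaw resting on it; the finger guard stands upright on it between grip and clip; the slicing plate lies flat on the chopping board; everything is let go and at rest (all of step 2 and all of step 4 and x of guard_mid in the frame of coarse_mid between -0.02 and 0.03 m and y of guard_mid in the frame of coarse_mid between -0.017 and 0.017 m and z of guard_mid in the frame of coarse_mid between 0.0305 and 0.0375 m and angle between guard_mid's own z axis and vertical below 0.08 rad and linear speed of each of slicing, coarse, guard below 0.02 m/s and contact force between the fingers and guard below 0.05 N); the robot touches nothing.
It fails at once if a plate or the guard is dropped (let fall by more than about 10 mm) ((contact force between anything else and slicing below 0.01 N and linear speed of slicing above 0.45 m/s) or (contact force between anything else and coarse below 0.01 N and linear speed of coarse above 0.45 m/s) or (contact force between anything else and guard below 0.01 N and linear speed of guard above 0.45 m/s)).
It fails at once if the fine plate is moved more than 20 mm or stood on (distance of fine_mid from where it was at the start of the episode above 0.02 m or contact force between slicing and fine above 0.3 N).
It fails at once if the pepper mill or oil bottle is moved more than 20 mm or tipped (distance of any of pepper_mill, oil_bottle from where it was at the start of the episode above 0.02 m or angle between any of pepper_mill, oil_bottle's own z axis and vertical above 0.3 rad).
It also fails if it takes over 58 s, if anything falls off the work surface, if the arm or the gripper's body presses on something with over 40 N, if the wrist force passes 120 N, or if a joint passes its speed limit or range.

### The arm

A 7-joint arm with a two-finger parallel gripper is mounted at the origin on a cart in front of the work surface, level with it; the furniture and walls round the work are solid. World frame = base frame: x ahead of the robot, y to its left, z up, the work surface at z = 0. Lengths are in m, angles in rad, forces in N, time in s.
With the tool pointing down it reaches from about 0.425 to 0.925 m from the base axis. Payload 6.8 kg.
Tool frame: the origin (TCP) lies at the very end of the fingers, on their centre line; the grasp point (between the pads) lies 19 mm behind it; z points along the fingers, y is the line along which they close (so a half turn about z gives the same grasp; the last joint's range is limited). The gripper opens to 85 mm and grips with 20 to 120 N. Pads are 22 mm wide; open, the fingers measure 114 mm over their backs; the gripper's body (76 mm by 85 mm) begins 54 mm behind the grasp point. The pads swing forward as they close: fully open they stand 13 mm farther back than shut.
Start: joints at [-1.309, 0.477, 0.022, 1.555, -0.011, 1.109, -0.083], TCP at [0.244, 0.629, 0.201] pointing down, gripper open.
Joint ranges: [-2.96, 2.96], [-0.34, 2.1], [-1.41, 1.46], [0.24, 2.44], [-1.37, 4.51], [0.17, 1.92], [-2.96, 2.96]. Speed limits (rad/s): [2.39, 2.39, 3.14, 3.14, 3.14, 3.14, 3.14].

### API

Orientations are given as a unit quaternion [w, x, y, z].
In Python, from station import get_obs, read_camera, hand_in gives the robot as it stands.
- The arm moves only by the tool arm_command, never from a script. Its argument "commands" is one flat list of numbers, 7 for each row, row after row: the shift along the tool's x, y, z in m, then the turn, a rotation vector about the tool's x, y, z in degrees, then the opening, from 0 (shut) to 1 (fully open). In form: [tx, ty, tz, rx, ry, rz, fingers, tx, ty, tz, rx, ry, rz, fingers, ...]. A call has 1 to 8 rows; each row is the pose to reach, as a shift and turn from the pose commanded when the call began, along the tool's axes at that moment; what a row does not reach only later rows make up. A row lasts 1/10 s, in which the tool goes at most 50 mm and 8.59 degrees, less where a joint would pass 70% of its speed; a pose out of reach is approached as far as the arm can. A call with a gripper value outside its range is refused whole. The fingers move at their own pace and stop on an object; "force" is the grip in N (left out, the last holds). Time passes only in rows, so rows that repeat a pose let the fingers close. It gives the time, the measured TCP pose, the force, the opening and the grip force at its end, in the units of the state.
- get_obs(): the state, without advancing time (a new reading comes with each control period).
- read_camera(name): name is "scene" or "top" or "wrist"; returns a dict with "img" (384x512x3 uint8, red, green, blue), "camera_matrix" (3x3 intrinsics, pixels), "pose" (4x4, takes a point from camera to world coordinates). Camera axes: x right, y down, z forward; pixel columns grow to the right and rows downward; lengths in m; the calibration is good to about 2 mm. A picture is of the moment at which its call begins. There is no depth.
- hand_in(): hands the job in; it is judged then, once.
The state is a dict: "t": time; "q": joint angles; "joint_vel": joint speeds; "joint_torque": joint torques, N m; "eef_pos": TCP position; "tool_rot": TCP orientation; "contact_force": force on the tool from outside, world axes, zero at the start; "torque": the same for the moment, N m; "gripper_width": opening from 0.0 (shut) to 1.0 (fully open); "grasp_force": force on a finger pad.
Only numpy, scipy, OpenCV 4.12 (cv2) and the standard library are available. Lean on these libraries where they do the work, as an engineer would, in place of code of your own. Each camera call takes 0.05 s, during which the arm holds its last target. There are 200 camera calls.

## Working session

There is one attempt and no reset: what is moved stays moved. The work goes in short steps, Python scripts to look and compute and a tool call to move; the robot and the scene stay as the last step left them, time stands still between calls to the robot, and variables do not carry over. Pictures are saved under pics/ and viewed, at most 12 in all, crops included, and the job is handed in when it is done.

Besides the shell and the picture viewer there is one more tool, called as a command line: name --argument value ..., lists and objects as JSON in quotes. arm_command: Moves the arm, as the interface text tells. Its arguments: {"type":"object","properties":{"commands":{"type":"array","items":{"type":"number"}},"force":{"type":"number"}},"required":["commands"]}

```bash
ls; mkdir -p pics; python3 - <<'E'
from station import *
import cv2,numpy as np
ims={}
for n in ("scene","top"):
    r=read_camera(n); cv2.imwrite(f"pics/{n}0.png",r["img"][:,:,::-1]); np.savez(f"{n}0.npz",**r)
    print(n,r["camera_matrix"].round(1).tolist(),r["pose"].round(3).tolist())
o=get_obs(); print({k:np.round(v,3).tolist() for k,v in o.items()})
E
```

```text
pics
scene [[492.7, 0.0, 258.9], [0.0, 492.7, 195.6], [0.0, 0.0, 1.0]] [[-0.998, -0.059, 0.039, 0.539], [-0.067, 0.621, -0.781, 0.987], [0.021, -0.782, -0.623, 0.887], [0.0, 0.0, 0.0, 1.0]]
top [[367.1, 0.0, 251.0], [0.0, 367.1, 194.8], [0.0, 0.0, 1.0]] [[-0.014, -0.991, 0.134, 0.439], [-1.0, 0.015, 0.002, -0.07], [-0.004, -0.134, -0.991, 1.221], [0.0, 0.0, 0.0, 1.0]]
{'t': 0.1, 'q': [-1.309, 0.478, 0.022, 1.556, -0.012, 1.109, -0.083], 'joint_vel': [-0.0, -0.001, 0.0, -0.003, -0.002, -0.001, -0.001], 'joint_torque': [0.005, -59.776, 1.614, -28.195, 0.013, 0.005, -0.0], 'eef_pos': [0.244, 0.629, 0.201], 'tool_rot': [-0.0, 0.184, 0.983, -0.001], 'contact_force': [0.332, -0.041, -0.885], 'torque': [-0.002, 0.0, 0.0], 'grasp_force': 0.0, 'gripper_width': 0.999}
```

View both.

View pics/scene0.png

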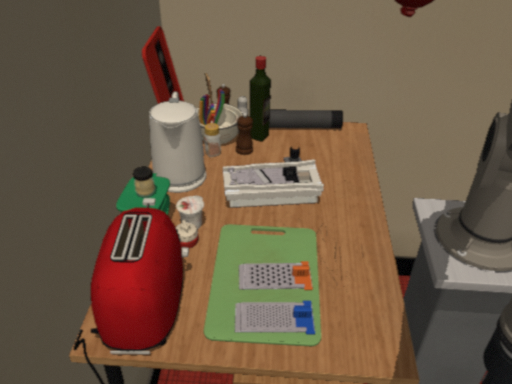

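View pics/top0.png

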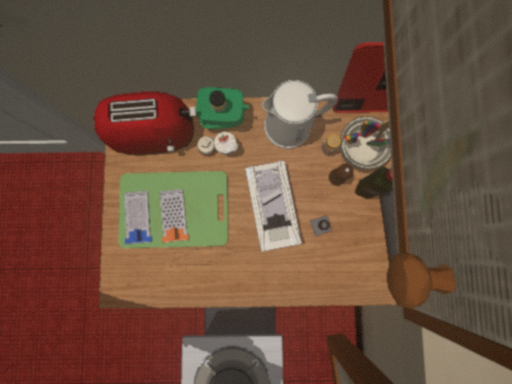

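```bash
cat > h.py <<'E'
import numpy as np,cv2
from scipy.spatial.transform import Rotation as R
def quat(q): return R.from_quat([q[1],q[2],q[3],q[0]])
def ray(r,uv):
    K,P=r["camera_matrix"],r["pose"]
    d=P[:3,:3]@np.linalg.inv(K)@[uv[0],uv[1],1.]
    return P[:3,3],d/np.linalg.norm(d)
def onz(r,uv,z):
    o,d=ray(r,uv); return o+d*(z-o[2])/d[2]
def tri(rs,uvs):
    A=np.zeros((3,3));b=np.zeros(3);L=[ray(r,u) for r,u in zip(rs,uvs)]
    for o,d in L:
        M=np.eye(3)-np.outer(d,d);A+=M;b+=M@o
    p=np.linalg.solve(A,b); return p,[np.linalg.norm((np.eye(3)-np.outer(d,d))@(p-o)) for o,d in L]
def blob(r,lo,hi,roi=None,n=1):
    hsv=cv2.cvtColor(r["img"],cv2.COLOR_RGB2HSV);m=cv2.inRange(hsv,np.array(lo),np.array(hi))
    if roi: k=np.zeros_like(m);k[roi[1]:roi[3],roi[0]:roi[2]]=1;m*=k
    c,_=cv2.findContours(m,cv2.RETR_EXTERNAL,cv2.CHAIN_APPROX_NONE)
    return sorted(c,key=cv2.contourArea)[::-1][:n],m
E
python3 - <<'E'
from h import *
S=np.load("scene0.npz");T=np.load("top0.npz")
c,_=blob(T,(40,80,60),(75,255,255),(110,160,240,255)); rc=cv2.minAreaRect(c[0]);print("board",rc)
for p in cv2.boxPoints(rc):print(p,onz(T,p,.01).round(3))
for n,lo,hi in(("or",(5,150,120),(18,255,255)),("bl",(105,150,80),(125,255,255))):
    a,_=blob(T,lo,hi,(110,160,240,255));b,_=blob(S,lo,hi,(200,220,330,345))
    ra,rb=cv2.minAreaRect(a[0]),cv2.minAreaRect(b[0]);print(n,ra,rb,tri((T,S),(ra[0],rb[0])), onz(T,ra[0],.02).round(3))
for p in((261,250),(300,243),(285,162),(248,168)):print("slicer",onz(T,p,.078).round(3))
print("slic tri nearleft/nearright/farright/farleft")
for a,b in(((261,250),(321,183)),((300,243),(315,162)),((285,162),(224,167)),((248,168),(227,190))):print(tri((T,S),(a,b)))
print("guard",onz(T,(323,225),.056).round(3),tri((T,S),((323,225),(294,151))))
E
```

```text
board ((172.50418090820312, 209.17062377929688), (73.36841583251953, 108.47992706298828), 88.60282135009766)
[117.38587 173.81985] [0.681 0.381 0.01 ]
[225.83356 171.1748 ] [0.684 0.017 0.01 ]
[227.6225 244.5214] [0.44  0.012 0.01 ]
[119.174805 247.16644 ] [0.436 0.367 0.01 ]
or ((174.53077697753906, 233.74618530273438), (11.783299446105957, 26.171329498291016), 82.87498474121094) ((301.572021484375, 275.89599609375), (29.158329010009766, 16.189132690429688), 79.69515228271484) (array([0.47513495, 0.185938  , 0.01195067]), [np.float64(0.002323780019824214), np.float64(0.0023237800198241763)]) [0.477 0.184 0.02 ]
bl ((133.0, 236.5), (1.0, 2.0), 90.0) ((302.9394226074219, 317.6416015625), (32.82070541381836, 17.155410766601562), 83.41805267333984) (array([0.47050567, 0.31756684, 0.02495326]), [np.float64(0.0004411214722182877), np.float64(0.00044112147221835)]) [0.47  0.319 0.02 ]
slicer [ 0.422 -0.095  0.078]
slicer [ 0.441 -0.216  0.078]
slicer [ 0.697 -0.177  0.078]
slicer [ 0.68  -0.059  0.078]
slic tri nearleft/nearright/farright/farleft
(array([ 0.42327592, -0.09547505,  0.07913568]), [np.float64(0.0015092694504118978), np.float64(0.0015092694504121081)])
(array([ 0.43925426, -0.2176368 ,  0.06390179]), [np.float64(0.002209988750928394), np.float64(0.0022099887509283516)])
(array([ 0.70202859, -0.17866985,  0.055075  ]), [np.float64(0.000469479325186525), np.float64(0.00046947932518643363)])
(array([ 0.68029434, -0.05849766,  0.06547456]), [np.float64(0.001951607917465585), np.float64(0.0019516079174657457)])
guard [ 0.497 -0.293  0.056] (array([ 0.49797276, -0.29512398,  0.04733635]), [np.float64(0.000639362736583247), np.float64(0.0006393627365833165)])
```

```bash
cat >> h.py <<'E'
def go(p,yaw,o=None):
    """tool shift (m) and rotvec (deg) from the present pose to TCP at p, pointing down, tool y axis at world angle yaw (deg)"""
    from station import get_obs
    o=o or get_obs(); R0=quat(o["tool_rot"]); t=np.radians(yaw); y=np.array([np.cos(t),np.sin(t),0]);z=np.array([0,0,-1.])
    R1=R.from_matrix(np.c_[np.cross(y,z),y,z])
    return R0.inv().apply(np.array(p)-o["eef_pos"]).round(4),(R0.inv()*R1).as_rotvec(degrees=True).round(2)
E
python3 - <<'E'
from h import *
print(go((.5,.2,.3),98));print(go((.5,-.1,.3),98))
E
```

```text
(array([-0.3939, -0.3074, -0.0989]), array([-9.000e-02, -2.000e-02, -2.919e+01]))
(array([-0.5023, -0.5871, -0.0985]), array([-9.000e-02, -2.000e-02, -2.919e+01]))
```

arm_command --commands '[-0.394,-0.307,-0.099,0,0,-29.2,1,-0.394,-0.307,-0.099,0,0,-29.2,1,-0.394,-0.307,-0.099,0,0,-29.2,1,-0.394,-0.307,-0.099,0,0,-29.2,1,-0.394,-0.307,-0.099,0,0,-29.2,0.5,-0.394,-0.307,-0.099,0,0,-29.2,0.5,-0.394,-0.307,-0.099,0,0,-29.2,0.5,-0.394,-0.307,-0.099,0,0,-29.2,0.5]' --force 30

```text
t: 0.9
eef_pos: [0.4459, 0.2905, 0.2794]
tool_rot: [-0.0, -0.07, 0.998, -0.0]
contact_force: [0.7, 0.4, -0.4]
gripper_width: 0.503
grasp_force: 0.0
```

```bash
python3 - <<'E'
from h import *
from station import *
r=read_camera("wrist");np.savez("w0.npz",**r);cv2.imwrite("pics/w0.png",r["img"][:,:,::-1])
o=get_obs();print(o["eef_pos"],o["gripper_width"],r["camera_matrix"].round(1).tolist(),r["pose"].round(3).tolist())
print(go((.5,.2,.3),98));print(go((.5,-.14,.3),98))
E
```

```text
[0.45189664 0.28187342 0.28119954] 0.5026029264936355 [[284.2, 0.0, 252.6], [0.0, 284.2, 185.4], [0.0, 0.0, 1.0]] [[-0.138, 0.945, 0.296, 0.371], [0.99, 0.132, 0.041, 0.281], [-0.0, 0.299, -0.954, 0.451], [0.0, 0.0, 0.0, 1.0]]
(array([-0.0373, -0.0874, -0.0184]), array([-0.19,  0.21, -0.65]))
(array([ 0.0062, -0.4246, -0.0174]), array([-0.19,  0.21, -0.65]))
```

arm_command --commands '[0.005,-0.21,-0.02,0,0,-0.6,0.5,0.005,-0.21,-0.02,0,0,-0.6,0.5,0.005,-0.21,-0.02,0,0,-0.6,0.5,0.005,-0.21,-0.02,0,0,-0.6,0.5,0.005,-0.21,-0.02,0,0,-0.6,0.5,0.005,-0.21,-0.02,0,0,-0.6,0.5]'

```text
t: 1.55
eef_pos: [0.4698, 0.082, 0.2993]
tool_rot: [0.0, -0.073, 0.997, 0.0]
contact_force: [-0.3, 1.1, -1.2]
gripper_width: 0.497
grasp_force: 0.0
```

```bash
python3 - <<'E'
from h import *
from station import *
r=read_camera("wrist");np.savez("w1.npz",**r);cv2.imwrite("pics/w1.png",r["img"][:,:,::-1])
o=get_obs();print(o["eef_pos"],o["gripper_width"])
print(go((.49,-.14,.3),98))
E
```

```text
[0.46953705 0.08430377 0.29901996] 0.4972997375452305
(array([ 0.0131, -0.2249, -0.0011]), array([ 0.03, -0.01,  0.55]))
```

arm_command --commands '[0.01,-0.215,0,0,0,0,0.5,0.01,-0.215,0,0,0,0,0.5,0.01,-0.215,0,0,0,0,0.5,0.01,-0.215,0,0,0,0,0.5,0.01,-0.215,0,0,0,0,0.5,0.01,-0.215,0,0,0,0,0.5]'

```text
t: 2.2
eef_pos: [0.4924, -0.1306, 0.2987]
tool_rot: [-0.0, -0.074, 0.997, -0.0]
contact_force: [0.4, 1.5, -0.2]
gripper_width: 0.501
grasp_force: 0.0
```

```bash
python3 - <<'E'
from h import *
from station import *
r=read_camera("wrist");np.savez("w2.npz",**r);cv2.imwrite("pics/w2.png",r["img"][:,:,::-1])
o=get_obs();print(o["eef_pos"],o["gripper_width"])
print(go((.49,-.14,.3),98))
E
```

```text
[ 0.49249418 -0.12847582  0.29856205] 0.4973195317831894
(array([ 0.0042, -0.011 , -0.0014]), array([ 0.03, -0.05,  0.67]))
```

View pics/w2.png

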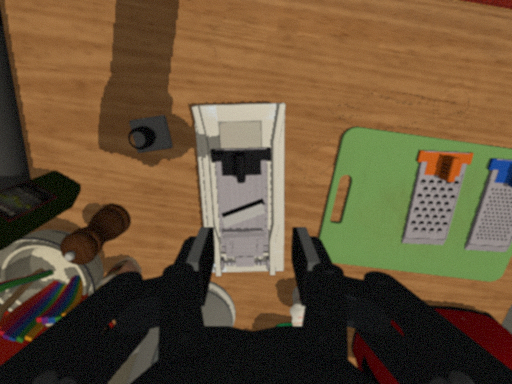

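View pics/w1.png

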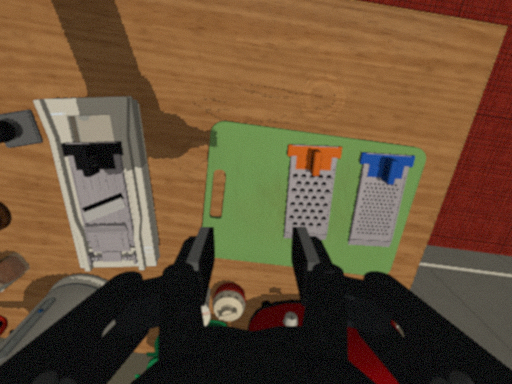

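```bash
python3 - <<'E'
from h import *
W1=np.load("w1.npz");W2=np.load("w2.npz")
f=lambda r,rows,m:[(v,)+tuple(np.flatnonzero(m[v])[[0,-1]]) for v in rows if m[v].any()]
for n,r,roi in(("w1",W1,(50,125,130,190)),("w2",W2,(208,135,275,200))):
    c,m=blob(r,(0,0,0),(180,255,62),roi);print(n,"black",f(r,range(roi[1],roi[3],2),m))
for n,r,roi in(("w1",W1,(280,130,345,185)),("w2",W2,(410,140,480,195))):
    c,m=blob(r,(3,150,120),(20,255,255),roi);print(n,"orange",f(r,range(roi[1],roi[3],2),m))
for n,r,roi in(("w2",W2,(120,105,175,160)),):
    c,m=blob(r,(0,0,0),(180,255,45),roi);print(n,"knob",cv2.minEnclosingCircle(c[0]),cv2.contourArea(c[0]))
    c,m=blob(r,(0,0,0),(180,90,95),roi);print("guard all",cv2.minAreaRect(c[0]),cv2.contourArea(c[0]))
c,m=blob(W2,(0,0,150),(180,60,255),(185,95,295,290))
print("white",cv2.minAreaRect(c[0]));print(f(W2,range(96,280,8),m))
for n,roi in(("w1",(35,120,130,180)),("w2",(200,140,280,190)),("w2",(115,105,180,165))):
    pass
a=W2["img"][95:190,185:300];b=W1["img"][125:180,275:355];c=W2["img"][100:165,110:180]
cv2.imwrite("pics/crops.png",np.vstack([np.hstack([cv2.resize(x,(400,300),interpolation=cv2.INTER_CUBIC) for x in p]) for p in((a,b),(c,W1["img"][125:185,45:130]))])[:,:,::-1])
E
```

```text
w1 black [(143, np.int64(90), np.int64(120)), (145, np.int64(62), np.int64(121)), (147, np.int64(62), np.int64(121)), (149, np.int64(62), np.int64(121)), (151, np.int64(63), np.int64(122)), (153, np.int64(63), np.int64(122)), (155, np.int64(64), np.int64(120)), (157, np.int64(75), np.int64(113)), (159, np.int64(75), np.int64(113)), (161, np.int64(75), np.int64(114)), (163, np.int64(76), np.int64(114)), (165, np.int64(76), np.int64(114)), (167, np.int64(77), np.int64(115)), (169, np.int64(82), np.int64(107)), (171, np.int64(83), np.int64(98)), (173, np.int64(84), np.int64(95)), (175, np.int64(85), np.int64(90))]
w2 black [(149, np.int64(212), np.int64(269)), (151, np.int64(211), np.int64(269)), (153, np.int64(211), np.int64(270)), (155, np.int64(211), np.int64(270)), (157, np.int64(212), np.int64(270)), (159, np.int64(212), np.int64(270)), (161, np.int64(213), np.int64(259)), (163, np.int64(222), np.int64(259)), (165, np.int64(222), np.int64(259)), (167, np.int64(223), np.int64(259)), (169, np.int64(222), np.int64(259)), (171, np.int64(223), np.int64(259)), (173, np.int64(223), np.int
[... 1911 characters left out ...]
28, np.int64(196), np.int64(284)), (136, np.int64(209), np.int64(283)), (144, np.int64(221), np.int64(283)), (152, np.int64(273), np.int64(283)), (160, np.int64(198), np.int64(283)), (168, np.int64(199), np.int64(283)), (176, np.int64(200), np.int64(283)), (184, np.int64(200), np.int64(283)), (192, np.int64(201), np.int64(283)), (200, np.int64(202), np.int64(283)), (208, np.int64(203), np.int64(283)), (216, np.int64(203), np.int64(283)), (224, np.int64(204), np.int64(283)), (232, np.int64(214), np.int64(283)), (240, np.int64(215), np.int64(283)), (248, np.int64(215), np.int64(283)), (256, np.int64(215), np.int64(283)), (264, np.int64(214), np.int64(283)), (272, np.int64(213), np.int64(274))]
```

View pics/crops.png

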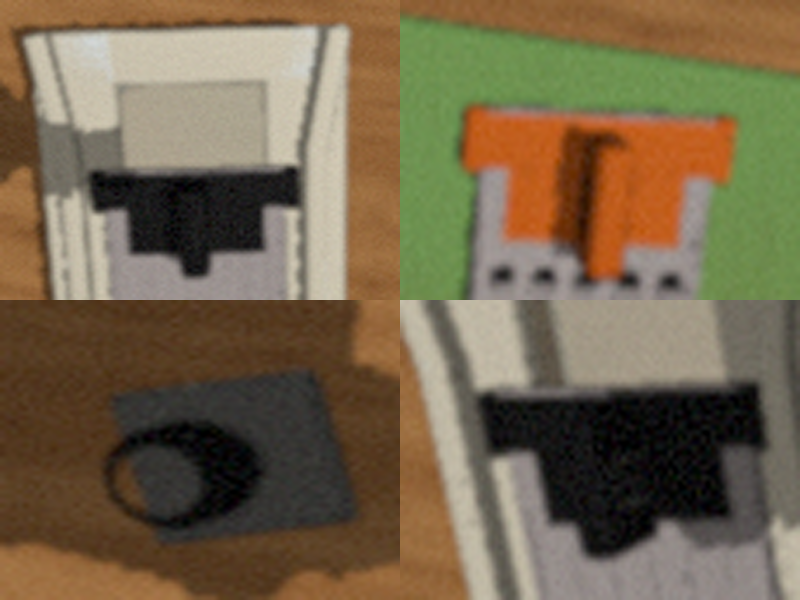

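```bash
python3 - <<'E'
from h import *
W1=np.load("w1.npz");W2=np.load("w2.npz")
def T(n,a,b):
    p,e=tri((W1,W2),(a,b));print(n,p.round(4),np.round(e,4)[0]);return p
yaw=lambda a,b:np.degrees(np.arctan2(*(b-a)[1::-1])).round(2)
T("sl L",(62,144),(211,149));T("sl R",(121.6,142.3),(270.7,148.2));T("rib tip",(89.7,175),(241,181.5))
a=onz(W2,(211,149),.066);b=onz(W2,(270.7,148.2),.066);print(a,b,np.linalg.norm(a-b),yaw(a,b),(a+b)/2, "rib",onz(W2,(241,181.5),.092))
a=onz(W1,(62,144),.066);b=onz(W1,(121.6,142.3),.066);print(a,b,np.linalg.norm(a-b),yaw(a,b),(a+b)/2)
T("or L",(288,144.6),(420.5,150.5));T("or R",(342,147),(472.5,153));T("or rib",(316.4,176),(450.5,181))
a=onz(W1,(288,144.6),.016);b=onz(W1,(342,147),.016);print(a,b,np.linalg.norm(a-b),yaw(a,b),(a+b)/2,"rib",onz(W1,(316.4,176),.042))
print("guard base",[onz(W2,p,.008)[:2].round(4).tolist() for p in((129.6,121.2),(165.1,115.2),(172.5,147),(138,153))],"knob",onz(W2,(142,136.5),.056))
# slicer edges white, w2 outer edges at z .078
for v,l,rr in((112,193,285),(136,197,284.5),(176,200,283.5),(224,204,283.5)):
    a,b=onz(W2,(l,v),.078),onz(W2,(rr,v),.078);print(a[:2].round(4),b[:2].round(4),np.linalg.norm(a-b).round(4))
E
```

```text
sl L [ 0.4985 -0.19    0.0637] 0.0006
sl R [ 0.4841 -0.1051  0.0641] 0.0001
rib tip [ 0.5334 -0.1407  0.084 ] 0.0004
[ 0.49741158 -0.18978999  0.066     ] [ 0.483685  -0.1052614  0.066    ] 0.08563586032117276 99.22 [ 0.49054829 -0.1475257   0.066     ] rib [ 0.5314634  -0.14067784  0.092     ]
[ 0.49851265 -0.18854172  0.066     ] [ 0.48378257 -0.1042431   0.066     ] 0.08557589037110801 99.91 [ 0.49114761 -0.14639241  0.066     ]
or L [0.46   0.1386 0.0165] 0.0
or R [0.4519 0.2269 0.0115] 0.0001
or rib [0.4989 0.189  0.0371] 0.0007
[0.45999587 0.13861547 0.016     ] [0.45128223 0.22536853 0.016     ] 0.08718956377431016 95.74 [0.45563905 0.181992   0.016     ] rib [0.49841066 0.18775553 0.042     ]
guard base [[0.4835, -0.3298], [0.4659, -0.2743], [0.5149, -0.2595], [0.5332, -0.3151]] knob [ 0.49591067 -0.29195246  0.056     ]
[ 0.4489 -0.2174] [ 0.4308 -0.0955] 0.1232
[ 0.48   -0.2092] [ 0.4623 -0.0904] 0.1202
[ 0.5362 -0.1999] [ 0.5186 -0.0815] 0.1197
[ 0.6104 -0.187 ] [ 0.5927 -0.0681] 0.1202
```

```bash
python3 - <<'E'
from h import *
print(go((.514,-.1435,.14),99.3),go((.514,-.1435,.070),99.3))
E
```

```text
(array([-0.0191, -0.0182,  0.1585]), array([ 0.03, -0.05, -0.63])) (array([-0.0192, -0.0182,  0.2285]), array([ 0.03, -0.05, -0.63]))
```

arm_command --commands '[-0.019,-0.018,0.05,0,0,-0.6,0.4,-0.019,-0.018,0.1,0,0,-0.6,0.4,-0.019,-0.018,0.15,0,0,-0.6,0.4,-0.019,-0.018,0.19,0,0,-0.6,0.4,-0.019,-0.018,0.21,0,0,-0.6,0.4,-0.019,-0.018,0.22,0,0,-0.6,0.4,-0.019,-0.018,0.2285,0,0,-0.6,0.4,-0.019,-0.018,0.2285,0,0,-0.6,0.4]'

```text
t: 3.05
eef_pos: [0.5139, -0.1436, 0.0705]
tool_rot: [0.0, -0.081, 0.997, 0.0]
contact_force: [0.1, 0.2, 0.3]
gripper_width: 0.4
grasp_force: 0.0
```

arm_command --commands '[0,0,0,0,0,0,0.4,0,0,0,0,0,0,0,0,0,0,0,0,0,0,0,0,0,0,0,0,0,0,0,0,0,0,0,0,0,0,0,0,0,0,0]' --force 40

```text
t: 3.65
eef_pos: [0.5135, -0.145, 0.0708]
tool_rot: [0.0, -0.08, 0.997, 0.0]
contact_force: [0.3, 0.4, 0.3]
gripper_width: 0.003
grasp_force: 0.0
```

```bash
python3 - <<'E'
from h import *
from station import *
r=read_camera("wrist");np.savez("w3.npz",**r);cv2.imwrite("pics/w3.png",r["img"][:,:,::-1])
o=get_obs();print(o["eef_pos"],o["gripper_width"],o["grasp_force"],o["contact_force"])
print(go((.514,-.1435,.070),99.3))
E
```

```text
[ 0.51347186 -0.1450238   0.07069812] -0.0009550328749465947 0.0 [-0.37693366  1.10166928 -0.31630332]
(array([-0.0008,  0.0014,  0.0007]), array([ 0.  ,  0.  , -0.09]))
```

View pics/w3.png

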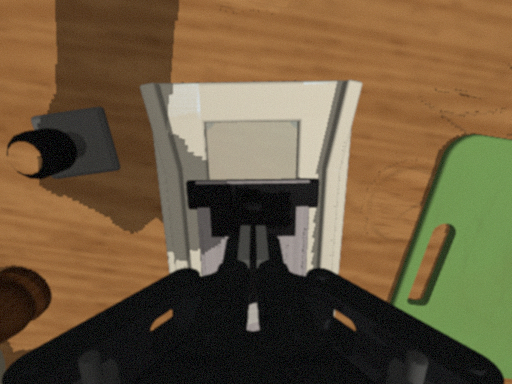

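```bash
cat >> h.py <<'E'
def proj(r,p):
    c=np.linalg.inv(r["pose"])@np.r_[p,1];u=r["camera_matrix"]@c[:3];return (u[:2]/u[2]).round(1)
E
python3 - <<'E'
from h import *
W=np.load("w3.npz");W2=np.load("w2.npz")
print(W["pose"].round(3))
for n,p in(("tcp",(.5135,-.145,.0707)),("grasp",(.5135,-.145,.09)),("barL",(.4985,-.19,.064)),("barR",(.4841,-.105,.064)),("ribtip",(.5325,-.1407,.09)),("ribrear",(.494,-.146,.092))):print(n,proj(W,p))
for a,b in(((211,149),(188,180)),((270.7,148.2),(319,179.5))):print(tri((W2,W),(a,b)))
a=W["img"][150:290,170:340];cv2.imwrite("pics/w3c.png",cv2.resize(cv2.convertScaleAbs(a,alpha=2.5,beta=20),(728,600),interpolation=cv2.INTER_CUBIC)[:,:,::-1])
E
```

```text
[[-0.159  0.942  0.296  0.439]
 [ 0.987  0.152  0.047 -0.156]
 [-0.     0.3   -0.954  0.243]
 [ 0.     0.     0.     1.   ]]
tcp [251.7 217.1]
grasp [251.6 230.3]
barL [187.7 182.1]
barR [319.  181.1]
ribtip [253.6 259. ]
ribrear [255.3 200.7]
(array([ 0.49875469, -0.19077418,  0.05887964]), [np.float64(0.00014012538168371708), np.float64(0.00014012538168373868)])
(array([ 0.48404019, -0.10471035,  0.06151864]), [np.float64(0.0004064360909947498), np.float64(0.00040643609099479436)])
```

View pics/w3c.png

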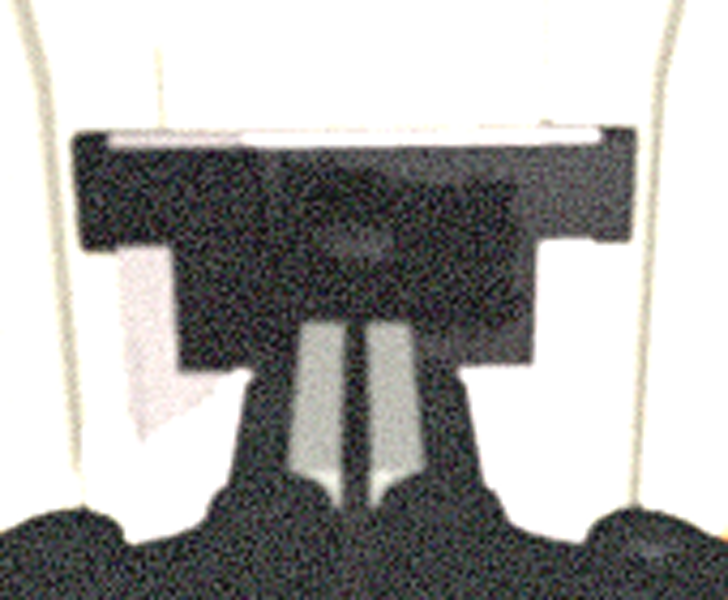

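```bash
python3 - <<'E'
from h import *
W=np.load("w3.npz");g=cv2.GaussianBlur(W["img"].astype(np.float32).mean(2),(3,3),0)
for v in range(178,272,4):print(v,g[v,196:316:4].round().astype(int).tolist())
E
```

```text
178 [110, 113, 112, 96, 147, 148, 148, 148, 141, 141, 142, 144, 140, 138, 138, 140, 141, 138, 138, 138, 140, 136, 123, 124, 124, 88, 112, 123, 129, 127]
182 [68, 78, 78, 81, 80, 81, 80, 78, 109, 120, 120, 123, 116, 119, 119, 119, 122, 117, 118, 118, 122, 117, 122, 119, 122, 115, 107, 108, 97, 24]
186 [14, 14, 15, 10, 15, 15, 11, 14, 11, 26, 18, 24, 23, 23, 26, 27, 27, 25, 25, 27, 29, 26, 28, 30, 27, 29, 30, 30, 29, 28]
190 [15, 12, 12, 17, 10, 9, 13, 10, 14, 23, 16, 11, 13, 9, 12, 11, 22, 29, 25, 27, 27, 23, 23, 27, 29, 29, 30, 30, 29, 28]
194 [9, 14, 15, 13, 9, 9, 15, 16, 14, 17, 12, 12, 6, 8, 9, 9, 13, 13, 12, 14, 15, 13, 11, 13, 27, 27, 30, 28, 28, 27]
198 [14, 12, 8, 13, 13, 11, 11, 15, 15, 13, 8, 17, 11, 8, 11, 10, 7, 10, 16, 15, 8, 11, 13, 13, 27, 25, 28, 26, 25, 26]
202 [13, 10, 14, 8, 11, 14, 11, 13, 12, 11, 11, 12, 9, 17, 18, 14, 17, 13, 14, 11, 11, 12, 10, 11, 24, 26, 26, 27, 27, 27]
206 [13, 25, 25, 27, 11, 17, 15, 13, 12, 11, 13, 15, 15, 21, 22, 25, 25, 14, 10, 10, 13, 10, 16, 12, 23, 70, 101, 104, 81, 63]
210 [94, 87, 87, 81, 13, 13, 14, 14, 12, 12, 13, 13, 11, 11, 16, 1
[... 1382 characters left out ...]
1, 132]
254 [193, 149, 125, 153, 155, 151, 151, 75, 13, 18, 19, 68, 66, 58, 11, 37, 67, 67, 43, 16, 16, 28, 147, 151, 152, 150, 155, 146, 194, 180]
258 [194, 147, 145, 152, 154, 152, 152, 45, 15, 15, 26, 67, 69, 59, 13, 37, 69, 68, 47, 14, 13, 17, 140, 152, 153, 148, 154, 146, 193, 150]
262 [193, 174, 142, 152, 153, 152, 135, 18, 15, 12, 13, 20, 53, 77, 16, 52, 72, 29, 16, 19, 13, 14, 112, 153, 153, 149, 152, 144, 193, 123]
266 [193, 177, 145, 153, 153, 149, 29, 15, 15, 12, 17, 14, 16, 58, 20, 47, 20, 14, 16, 10, 16, 18, 17, 133, 152, 149, 143, 146, 194, 172]
270 [93, 171, 145, 154, 153, 110, 12, 17, 18, 21, 13, 17, 14, 17, 22, 17, 13, 14, 18, 19, 19, 15, 14, 65, 150, 149, 155, 151, 134, 34]
```

arm_command --commands '[0.004,0,0,0,0,0,0,0.008,0,0,0,0,0,0,0.012,0,0,0,0,0,0]'

```text
t: 4.0
eef_pos: [0.501, -0.1471, 0.0706]
tool_rot: [-0.0, -0.08, 0.997, 0.0]
contact_force: [-0.4, 0.1, -0.5]
gripper_width: -0.003
grasp_force: 0.0
```

```bash
python3 - <<'E'
from h import *
from station import *
W=np.load("w3.npz")
r=read_camera("wrist");np.savez("w4.npz",**r);cv2.imwrite("pics/w4.png",r["img"][:,:,::-1])
o=get_obs();print(o["eef_pos"],o["gripper_width"],o["grasp_force"],o["contact_force"])
for n in(W,r):
  g=n["img"].astype(int).mean(2); print([ (c,int(np.flatnonzero(g[100:235,c]<50)[0]+100) ) for c in(192,200,300,310)])
E
```

```text
[ 0.5002479  -0.14722126  0.07053317] 0.0011471096205044008 0.0 [ 0.40569854  0.00098406 -0.95724956]
[(192, 181), (200, 184), (300, 184), (310, 180)]
[(192, 199), (200, 203), (300, 202), (310, 198)]
```

```bash
python3 - <<'E'
from h import *
W=np.load("w4.npz");g=cv2.GaussianBlur(W["img"].astype(np.float32).mean(2),(3,3),0)
for v in range(190,262,3):print(v,g[v,224:288:3].round().astype(int).tolist())
W1,W2,W3=[np.load(f"w{i}.npz") for i in(1,2,3)]
# pad (black) front corners & bar notch corners across w2,w3,w4
for i in (W3,W):
  g=cv2.GaussianBlur(i["img"].astype(np.float32).mean(2),(3,3),0)
  for c in(216,222,292):
    col=g[:,c];d=np.diff(col);print(c,[ (v,int(d[v])) for v in range(150,265) if abs(d[v])>15])
E
```

```text
190 [162, 162, 162, 163, 162, 163, 162, 162, 161, 163, 164, 164, 163, 163, 163, 164, 164, 166, 166, 165, 165, 165]
193 [162, 162, 163, 163, 163, 162, 162, 162, 162, 163, 163, 164, 163, 163, 164, 164, 163, 165, 165, 165, 165, 166]
196 [147, 147, 141, 142, 143, 142, 140, 142, 139, 138, 138, 139, 137, 140, 137, 136, 136, 137, 138, 138, 125, 119]
199 [74, 77, 73, 72, 73, 74, 72, 74, 74, 72, 72, 72, 72, 72, 72, 71, 72, 73, 72, 76, 76, 78]
202 [50, 50, 48, 46, 44, 47, 47, 43, 39, 39, 36, 41, 38, 34, 32, 33, 30, 32, 31, 26, 29, 24]
205 [13, 10, 14, 10, 13, 13, 15, 10, 12, 8, 12, 15, 13, 11, 9, 9, 10, 10, 11, 13, 12, 12]
208 [13, 11, 10, 12, 11, 13, 12, 11, 10, 11, 8, 11, 16, 16, 12, 13, 14, 16, 10, 14, 15, 13]
211 [11, 8, 12, 13, 10, 11, 16, 12, 5, 10, 10, 11, 8, 12, 13, 13, 9, 14, 14, 14, 13, 13]
214 [13, 8, 11, 15, 14, 15, 14, 7, 9, 6, 8, 12, 3, 13, 9, 10, 14, 13, 11, 11, 14, 12]
217 [15, 12, 9, 9, 13, 13, 12, 9, 11, 7, 12, 10, 10, 11, 12, 9, 12, 11, 12, 14, 15, 14]
220 [10, 12, 13, 14, 9, 12, 10, 7, 12, 8, 10, 5, 11, 13, 12, 18, 14, 12, 10, 9, 14, 13]
223 [9, 12, 11, 12, 11, 11, 15, 18, 
[... 1152 characters left out ...]
7, 17, 17, 31, 137, 149]
216 [(178, -28), (179, -30), (183, -24), (184, -21), (235, 19), (236, 24), (237, 16), (244, 16), (245, 19)]
222 [(178, -26), (179, -27), (183, -22), (184, -23), (235, 21), (236, 30), (237, 29), (238, 25), (239, 16), (262, -24), (263, -24)]
292 [(177, -25), (178, -18), (180, 16), (182, -36), (183, -39), (184, -17), (233, 16), (234, 36), (235, 40), (236, 27)]
216 [(196, -29), (197, -33), (201, -21), (202, -24), (251, 28), (252, 40), (253, 34), (254, 15)]
222 [(196, -30), (197, -33), (201, -20), (202, -23), (251, 28), (252, 39), (253, 29), (261, -17), (262, -27), (263, -24)]
292 [(195, -30), (196, -25), (198, 16), (200, -32), (201, -33), (250, 25), (251, 38), (252, 31)]
```

```bash
python3 - <<'E'
from h import *
W=np.load("w2.npz");P=W["pose"];t=np.array([.49249418,-.12847582,.29856205])
a=np.radians(98.67);y=np.array([np.cos(a),np.sin(a),0]);x=np.cross(y,[0,0,-1.])
print("cam->tcp in tool",x@(P[:3,3]-t),y@(P[:3,3]-t),P[2,3]-t[2])
for dz in(0,.006,.013,.03):
  for dx in(-.011,.011):print(dz,dx,[proj(W,t+x*dx+y*s*.021+[0,0,dz]) for s in(-1,1)])
g=W["img"].astype(int).mean(2)
for v in range(222,246,3):print(v,g[v,180:225:4].astype(int).tolist(),g[v,286:325:4].astype(int).tolist())
E
```

```text
cam->tcp in tool 0.07606873657888193 -0.0010134330384087035 0.17211639736036227
0 -0.011 [array([223.5, 232.8]), array([286.2, 232.6])]
0 0.011 [array([222.3, 202.1]), array([287.3, 201.8])]
0.006 -0.011 [array([222.6, 237.1]), array([287.3, 236.9])]
0.006 0.011 [array([221.3, 205.5]), array([288.4, 205.2])]
0.013 -0.011 [array([221.5, 242.3]), array([288.6, 242.1])]
0.013 0.011 [array([220.1, 209.7]), array([289.8, 209.5])]
0.03 -0.011 [array([218.3, 257. ]), array([292.2, 256.8])]
0.03 0.011 [array([216.7, 221.5]), array([293.7, 221.3])]
222 [99, 97, 100, 98, 101, 79, 165, 169, 172, 186, 153, 167] [102, 110, 116, 113, 113, 111, 114, 109, 108, 64]
225 [113, 107, 107, 103, 102, 90, 158, 171, 178, 184, 148, 158] [102, 107, 110, 114, 109, 111, 116, 108, 109, 67]
228 [99, 102, 102, 110, 111, 80, 63, 55, 50, 165, 134, 124] [99, 98, 14, 60, 67, 84, 101, 113, 100, 93]
231 [101, 95, 96, 93, 103, 68, 67, 34, 26, 131, 135, 98] [106, 110, 11, 48, 69, 70, 98, 102, 77, 106]
234 [101, 106, 101, 108, 96, 62, 68, 18, 25, 134, 164, 133] [111, 118, 11, 42, 66, 62, 97, 100, 57, 110]
237 [97, 101, 69, 21, 51, 65, 71, 14, 29, 165, 137, 124] [97, 98, 15, 2, 65, 67, 43, 24, 48, 109]
240 [108, 71, 18, 20, 60, 64, 51, 7, 23, 185, 120, 140] [100, 97, 12, 4, 59, 65, 59, 12, 8, 99]
243 [116, 28, 14, 29, 59, 69, 42, 16, 17, 183, 125, 142] [102, 99, 9, 22, 57, 66, 65, 15, 13, 57]
```

arm_command --commands '[-0.012,0.002,0,0,0,0,0.4,-0.012,0.002,0,0,0,0,0.4,-0.012,0.002,0,0,0,0,0.4]'

```text
t: 4.35
eef_pos: [0.514, -0.1427, 0.0707]
tool_rot: [0.0, -0.081, 0.997, -0.0]
contact_force: [0.0, -1.4, -0.5]
gripper_width: 0.395
grasp_force: 0.0
```

```bash
python3 - <<'E'
from h import *
from station import *
r=read_camera("scene");np.savez("s1.npz",**r)
o=get_obs();print(o["eef_pos"],o["gripper_width"]);t=o["eef_pos"]
for d in(0,.035):print(proj(r,t+[0,0,d]))
cv2.imwrite("pics/s1.png",cv2.resize(r["img"][70:220,205:355],(600,600),interpolation=cv2.INTER_CUBIC)[:,:,::-1])
E
```

```text
[ 0.513452   -0.14287618  0.07058216] 0.39791127460692954
[288.7 173.5]
[289.4 163.3]
```

View pics/s1.png

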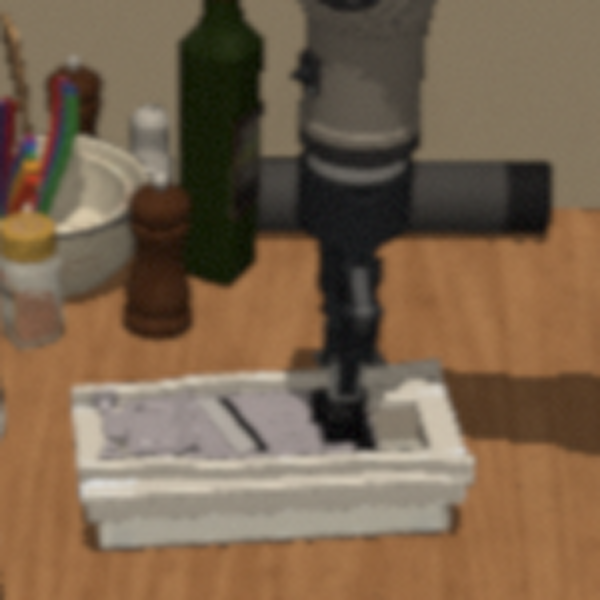

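arm_command --commands '[0,0,0.007,0,0,0,0.4,0,0,0.014,0,0,0,0.4,0,0,0.02,0,0,0,0.4,0,0,0.02,0,0,0,0.4]'

```text
t: 4.8
eef_pos: [0.5122, -0.1429, 0.0494]
tool_rot: [-0.001, -0.08, 0.997, 0.0]
contact_force: [0.1, 0.4, -0.3]
gripper_width: 0.401
grasp_force: 0.0
```

arm_command --commands '[0,0,0.003,0,0,0,0.4,0,0,0.006,0,0,0,0.4,0,0,0.008,0,0,0,0.4,0,0,0.008,0,0,0,0.4]'

```text
t: 5.2
eef_pos: [0.513, -0.143, 0.0424]
tool_rot: [-0.0, -0.08, 0.997, 0.0]
contact_force: [-0.5, 0.4, 0.0]
gripper_width: 0.4
grasp_force: 0.0
```

arm_command --commands '[0,0,0,0,0,0,0,0,0,0,0,0,0,0,0,0,0,0,0,0,0,0,0,0,0,0,0,0]' --force 40

```text
t: 5.6
eef_pos: [0.5134, -0.1434, 0.0429]
tool_rot: [0.0, -0.08, 0.997, -0.0]
contact_force: [-1.2, -0.8, 3.5]
gripper_width: 0.129
grasp_force: 40.0
```

arm_command --commands '[0.008,0,0,0,0,0,0,0.016,0,0,0,0,0,0,0.024,0,0,0,0,0,0,0.032,0,0,0,0,0,0,0.04,0,0,0,0,0,0,0.048,0,0,0,0,0,0,0.055,0,0,0,0,0,0,0.055,0,0,0,0,0,0]'

```text
t: 6.4
eef_pos: [0.4575, -0.152, 0.0429]
tool_rot: [-0.0, -0.08, 0.997, 0.0]
contact_force: [-1.7, -0.2, 7.9]
gripper_width: 0.133
grasp_force: 41.0
```

```bash
python3 - <<'E'
from h import *
from station import *
W3=np.load("w3.npz")
r=read_camera("wrist");np.savez("w5.npz",**r);cv2.imwrite("pics/w5.png",r["img"][:,:,::-1])
o=get_obs();print(o["eef_pos"],o["gripper_width"],o["grasp_force"],o["contact_force"])
g=r["img"].astype(int).mean(2);v=g.copy()
for c in(180,190,200,220,300,310,320):
    k=np.flatnonzero(g[60:260,c]<45);print(c,k[[0,-1]]+60 if len(k) else None)
print(go((.50,.08,.1),96))
E
```

```text
[ 0.45749453 -0.15195743  0.04287486] 0.12919475122961485 41.15388035774231 [-2.38135378  0.14613617  9.2279796 ]
180 [194 225]
190 [199 224]
200 [199 224]
220 [199 259]
300 [200 255]
310 [200 223]
320 [194 224]
(array([-0.0789,  0.2222, -0.0571]), array([ 0.05, -0.09,  3.18]))
```

```bash
python3 - <<'E'
from h import *
for z in(.113,.0,-.007):print(go((.50,.073,z),93))
E
```

```text
(array([-0.0778,  0.2153, -0.0701]), array([ 0.04, -0.09,  6.18]))
(array([-0.0779,  0.2153,  0.0429]), array([ 0.04, -0.09,  6.18]))
(array([-0.0779,  0.2152,  0.0499]), array([ 0.04, -0.09,  6.18]))
```

arm_command --commands '[0.002,0,-0.01,0,0,0,0,0.002,0,-0.03,0,0,0,0,0,0,-0.06,0,0,0,0,0,0,-0.07,0,0,0,0,0,0,-0.07,0,0,0,0]'

```text
t: 6.95
eef_pos: [0.4594, -0.1519, 0.1137]
tool_rot: [0.001, -0.08, 0.997, -0.0]
contact_force: [-0.3, 0.2, -0.9]
gripper_width: 0.135
grasp_force: 39.7
```

arm_command --commands '[-0.02,0.04,0,0,0,1,0,-0.04,0.085,0,0,0,3,0,-0.06,0.13,0,0,0,5,0,-0.07,0.175,0,0,0,6.2,0,-0.078,0.205,0,0,0,6.2,0,-0.078,0.215,0,0,0,6.2,0,-0.078,0.215,0,0,0,6.2,0]'

```text
t: 7.65
eef_pos: [0.5, 0.0742, 0.1113]
tool_rot: [-0.001, -0.028, 1.0, -0.0]
contact_force: [0.4, -0.6, -0.5]
gripper_width: 0.134
grasp_force: 39.7
```

```bash
python3 - <<'E'
from h import *
from station import *
r=read_camera("wrist");np.savez("w6.npz",**r);cv2.imwrite("pics/w6.png",r["img"][:,:,::-1])
o=get_obs();print(o["eef_pos"],o["contact_force"])
c,m=blob(r,(3,150,120),(20,255,255));
for k in c: print(cv2.boundingRect(k))
c,m=blob(r,(35,60,40),(80,255,255));print(cv2.boundingRect(c[0]))
for v in range(100,240,10):
    k=np.flatnonzero(m[v]); print(v,k[0] if len(k) else None)
g=r["img"].astype(int).mean(2)
for c in(190,200,220,300,310):
    k=np.flatnonzero(g[60:260,c]<45);print(c,k[[0,-1]]+60 if len(k) else None)
print(go((.50,.073,-.007),93))
E
```

```text
[0.50027019 0.07225163 0.11158626] [-0.40302486 -0.149803   -1.0394703 ]
(84, 0, 428, 142)
(190, 110, 322, 225)
100 None
110 212
120 194
130 190
140 190
150 190
160 191
170 191
180 191
190 192
200 403
210 402
220 400
230 318
190 [199 223]
200 [199 223]
220 [199 259]
300 [199 255]
310 [199 224]
(array([-0.    ,  0.0009,  0.1186]), array([-0.05, -0.13,  0.05]))
```

arm_command --commands '[0,0,0.04,0,0,0,0,0,0,0.08,0,0,0,0,0,0,0.1,0,0,0,0,0,0,0.108,0,0,0,0,0,0,0.112,0,0,0,0,0,0,0.115,0,0,0,0,0,0,0.115,0,0,0,0]'

```text
t: 8.4
eef_pos: [0.5021, 0.0726, -0.0017]
tool_rot: [0.001, -0.026, 1.0, 0.0]
contact_force: [-0.3, -0.4, -0.1]
gripper_width: 0.129
grasp_force: 39.7
```

arm_command --commands '[0,0,0.002,0,0,0,0,0,0,0.004,0,0,0,0,0,0,0.004,0,0,0,0]'

```text
t: 8.7
eef_pos: [0.5015, 0.073, -0.0062]
tool_rot: [0.0, -0.026, 1.0, 0.0]
contact_force: [-1.1, 0.0, -1.8]
gripper_width: 0.128
grasp_force: 39.7
```

arm_command --commands '[0,0,0.001,0,0,0,0,0,0,0.002,0,0,0,0,0,0,0.002,0,0,0,0]'

```text
t: 9.0
eef_pos: [0.5016, 0.0731, -0.0072]
tool_rot: [0.0, -0.026, 1.0, 0.0]
contact_force: [-5.3, -0.4, 15.8]
gripper_width: 0.127
grasp_force: 42.0
```

arm_command --commands '[0,0,-0.001,0,0,0,0,0,0,-0.001,0,0,0,0.2,0,0,-0.001,0,0,0,0.35,0,0,-0.002,0,0,0,0.4,0,0,-0.01,0,0,0,0.4,0,0,-0.05,0,0,0,0.4,0,0,-0.1,0,0,0,0.4,0,0,-0.1,0,0,0,0.4]'

```text
t: 9.8
eef_pos: [0.5058, 0.0734, 0.0976]
tool_rot: [0.005, -0.026, 1.0, 0.002]
contact_force: [1.0, -0.0, 0.6]
gripper_width: 0.397
grasp_force: 0.0
```

```bash
python3 - <<'E'
from h import *
from station import *
r=read_camera("wrist");np.savez("w7.npz",**r);cv2.imwrite("pics/w7.png",r["img"][:,:,::-1])
o=get_obs();print(o["eef_pos"],o["contact_force"],o["gripper_width"])
c,m=blob(r,(3,150,120),(20,255,255),(300,60,511,260));print(cv2.boundingRect(c[0]))
c,m=blob(r,(0,0,0),(180,255,45),(150,60,300,200),2);print([cv2.boundingRect(k) for k in c])
for n,roi in(("w1",(0,0,0,0)),):pass
W1=np.load("w1.npz");s=read_camera("scene");np.savez("s2.npz",**s)
print(go((.480,.185,.09),96),go((.480,.185,-.004),96))
E
```

```text
[0.50408448 0.07347828 0.09510445] [0.14214626 0.16323859 0.09949756] 0.3998538415946109
(300, 60, 211, 54)
[(205, 152, 95, 48)]
(array([0.0164, 0.1128, 0.0033]), array([ 0.07,  0.17, -2.99])) (array([0.0167, 0.1126, 0.0973]), array([ 0.07,  0.17, -2.99]))
```

arm_command --commands '[0.016,0.04,0,0,0,-1,0.4,0.016,0.085,0,0,0,-3,0.4,0.016,0.113,0,0,0,-3,0.4,0.016,0.113,0,0,0,-3,0.4,0.016,0.113,0,0,0,-3,0.4]'

```text
t: 10.4
eef_pos: [0.4784, 0.1847, 0.0904]
tool_rot: [-0.001, -0.053, 0.999, -0.001]
contact_force: [0.8, -1.3, -0.6]
gripper_width: 0.4
grasp_force: 0.0
```

```bash
python3 - <<'E'
from h import *
from station import *
r=read_camera("wrist");np.savez("w8.npz",**r);cv2.imwrite("pics/w8.png",r["img"][:,:,::-1])
o=get_obs();print(o["eef_pos"])
c,m=blob(r,(3,190,90),(20,255,255),(150,120,350,300));print(cv2.boundingRect(c[0]))
for v in range(130,270,6):
    k=np.flatnonzero(m[v,:]);print(v,k[[0,-1]] if len(k) else None)
print([proj(r,p) for p in((.4599,.1386,.016),(.4513,.2254,.016),(.4984,.1878,.042))])
E
```

```text
[0.47868305 0.18367915 0.09063042]
(204, 158, 97, 57)
130 None
136 None
142 None
148 None
154 None
160 [204 300]
166 [204 300]
172 [204 300]
178 [205 299]
184 [222 282]
190 [222 282]
196 [222 282]
202 [246 257]
208 [246 257]
214 [248 256]
220 None
226 None
232 None
238 None
244 None
250 None
256 None
262 None
268 None
[array([202.2, 158.9]), array([300.9, 159.5]), array([253. , 216.1])]
```

```bash
python3 - <<'E'
from h import *
print(go((.480,.185,-.004),96))
E
```

```text
(array([-0.0017,  0.0013,  0.0946]), array([-0.09, -0.13, -0.02]))
```

arm_command --commands '[-0.0015,0.001,0.045,0,0,0,0.4,-0.0015,0.001,0.08,0,0,0,0.4,-0.0015,0.001,0.09,0,0,0,0.4,-0.0015,0.001,0.0945,0,0,0,0.4,-0.0015,0.001,0.0945,0,0,0,0.4,-0.0015,0.001,0.0945,0,0,0,0.0,-0.0015,0.001,0.0945,0,0,0,0.0,-0.0015,0.001,0.0945,0,0,0,0.0]' --force 50

```text
t: 11.25
eef_pos: [0.4821, 0.1863, -0.0013]
tool_rot: [0.001, -0.052, 0.999, 0.001]
contact_force: [-0.6, -1.2, 6.6]
gripper_width: 0.123
grasp_force: 50.2
```

arm_command --commands '[0,0,0,0,0,0,0,0,0,0,0,0,0,0]'

```text
t: 11.45
eef_pos: [0.4821, 0.1863, -0.0013]
tool_rot: [0.001, -0.052, 0.999, 0.001]
contact_force: [0.0, -0.9, 7.1]
gripper_width: 0.121
grasp_force: 50.2
```

arm_command --commands '[0,0,-0.01,0,0,0,0,0,0,-0.04,0,0,0,0,0,0,-0.08,0,0,0,0,0,0,-0.115,0,0,0,0,0,0,-0.12,0,0,0,0,0,0,-0.12,0,0,0,0]'

```text
t: 12.05
eef_pos: [0.4815, 0.1866, 0.1187]
tool_rot: [0.001, -0.053, 0.999, 0.001]
contact_force: [0.3, -0.7, -1.0]
gripper_width: 0.123
grasp_force: 49.2
```

```bash
python3 - <<'E'
from h import *
print(go((.4648,-.1513,.112),99.2))
E
```

```text
(array([ 0.0521, -0.3343,  0.006 ]), array([ 0.1 ,  0.15, -3.17]))
```

arm_command --commands '[0.006,-0.04,0,0,0,0,0,0.013,-0.085,0,0,0,-1,0,0.02,-0.13,0,0,0,-2,0,0.027,-0.175,0,0,0,-3.2,0,0.034,-0.22,0,0,0,-3.2,0,0.041,-0.265,0,0,0,-3.2,0,0.047,-0.305,0,0,0,-3.2,0,0.052,-0.33,0,0,0,-3.2,0]'

```text
t: 12.85
eef_pos: [0.4618, -0.1507, 0.1159]
tool_rot: [-0.001, -0.079, 0.997, -0.0]
contact_force: [0.4, 0.8, -0.6]
gripper_width: 0.123
grasp_force: 49.2
```

arm_command --commands '[0,-0.003,0,0,0,0,0,0,-0.004,0,0,0,0,0,0,-0.004,0,0,0,0,0]'

```text
t: 13.15
eef_pos: [0.464, -0.1503, 0.1163]
tool_rot: [-0.001, -0.081, 0.997, 0.0]
contact_force: [0.5, 1.4, -1.8]
gripper_width: 0.126
grasp_force: 49.2
```

```bash
python3 - <<'E'
from h import *
from station import *
r=read_camera("wrist");np.savez("w9.npz",**r);cv2.imwrite("pics/w9.png",r["img"][:,:,::-1])
o=get_obs();print(o["eef_pos"],o["tool_rot"],o["contact_force"])
c,m=blob(r,(3,190,90),(20,255,255),(150,120,350,300));print(cv2.boundingRect(c[0]))
for v in range(180,250,8):
    k=np.flatnonzero(m[v,:]);print(v,k[[0,-1]] if len(k) else None)
hsv=cv2.cvtColor(r["img"],cv2.COLOR_RGB2HSV);w=(hsv[:,:,1]<70)&(hsv[:,:,2]>110)
for v in range(110,260,8):
    k=np.flatnonzero(w[v,100:400])+100;print("w",v,k[[0,-1]] if len(k) else None)
print(go((.4648,-.1513,.112),99.2))
# slicing plate on board check in scene view
E
```

```text
[ 0.46420048 -0.14999575  0.1165075 ] [-6.40559274e-04 -8.13822972e-02  9.96682682e-01  3.77853577e-04] [ 0.23281336  0.85292104 -1.26121912]
(179, 184, 150, 94)
180 None
188 [179 328]
196 [180 327]
204 [180 327]
212 [181 326]
220 [205 300]
228 [206 299]
236 [206 299]
244 [207 299]
w 110 None
w 118 None
w 126 None
w 134 None
w 142 None
w 150 [180 325]
w 158 [167 328]
w 166 [169 326]
w 174 [171 324]
w 182 [173 323]
w 190 [174 177]
w 198 [175 177]
w 206 [176 178]
w 214 [177 179]
w 222 [178 321]
w 230 [178 320]
w 238 [179 320]
w 246 [180 319]
w 254 [181 318]
(array([-0.0004, -0.0014,  0.0045]), array([ 0.05, -0.07,  0.14]))
```

```bash
python3 - <<'E'
from h import *
r=np.load("w9.npz")
for v,l,q in((158,167,328.5),(166,169,326.5),(174,171,324.5),(182,173,323.5)):
    a,b=onz(r,(l,v),.078),onz(r,(q,v),.078);print(a[:2].round(4),b[:2].round(4),((a+b)/2)[:2].round(4),np.linalg.norm(a-b).round(4))
# orange bar corner: tops; find height from width 88mm
d=(328.5-179)/284.2;print("depth",.088/d)
c,s=r["pose"][:3,3],r["pose"][:3,2];print(c,s)
E
```

```text
[ 0.4431 -0.2183] [ 0.4236 -0.0982] [ 0.4334 -0.1582] 0.1216
[ 0.4491 -0.2163] [ 0.4299 -0.0983] [ 0.4395 -0.1573] 0.1196
[ 0.4551 -0.2143] [ 0.4363 -0.0983] [ 0.4457 -0.1563] 0.1176
[ 0.4613 -0.2123] [ 0.4426 -0.0975] [ 0.452  -0.1549] 0.1163
depth 0.16728829431438125
[ 0.38934179 -0.1618123   0.28840503] [ 0.29407933  0.04831298 -0.95455917]
```

arm_command --commands '[0,-0.002,0.02,0,0,0.1,0,0,-0.002,0.045,0,0,0.1,0,0,-0.002,0.055,0,0,0.1,0,0,-0.002,0.06,0,0,0.1,0,0,-0.002,0.063,0,0,0.1,0,0,-0.002,0.063,0,0,0.1,0]'

```text
t: 13.8
eef_pos: [0.4651, -0.1533, 0.0545]
tool_rot: [0.0, -0.08, 0.997, -0.0]
contact_force: [-0.2, -0.1, -0.8]
gripper_width: 0.123
grasp_force: 49.1
```

arm_command --commands '[0,0,0.002,0,0,0,0,0,0,0.004,0,0,0,0,0,0,0.005,0,0,0,0,0,0,0.005,0,0,0,0]'

```text
t: 14.2
eef_pos: [0.4648, -0.1535, 0.0492]
tool_rot: [0.0, -0.079, 0.997, 0.0]
contact_force: [-0.6, -0.4, -0.9]
gripper_width: 0.12
grasp_force: 49.1
```

arm_command --commands '[0,0,0.0015,0,0,0,0,0,0,0.003,0,0,0,0,0,0,0.003,0,0,0,0]'

```text
t: 14.5
eef_pos: [0.4649, -0.1536, 0.0486]
tool_rot: [0.0, -0.079, 0.997, 0.001]
contact_force: [-10.4, 3.9, 33.8]
gripper_width: 0.124
grasp_force: 53.8
```

arm_command --commands '[0,0,-0.002,0,0,0,0,-0.006,0.0003,-0.002,0,0,0,0,-0.012,0.0006,-0.002,0,0,0,0,-0.018,0.001,-0.002,0,0,0,0,-0.024,0.0013,-0.002,0,0,0,0,-0.024,0.0013,-0.002,0,0,0,0]'

```text
t: 15.1
eef_pos: [0.4862, -0.1499, 0.0485]
tool_rot: [-0.002, -0.078, 0.997, 0.0]
contact_force: [-9.5, -3.5, 15.8]
gripper_width: 0.123
grasp_force: 51.8
```

arm_command --commands '[-0.006,0.0002,0,0,0,0,0,-0.012,0.0004,0,0,0,0,0,-0.018,0.0006,0,0,0,0,0,-0.024,0.0008,0,0,0,0,0,-0.024,0.0008,0,0,0,0,0]'

```text
t: 15.6
eef_pos: [0.5012, -0.1466, 0.0473]
tool_rot: [-0.009, -0.077, 0.997, 0.001]
contact_force: [-30.3, -5.2, 29.9]
gripper_width: 0.123
grasp_force: 55.6
```

arm_command --commands '[0,0,-0.002,0,0,0,0,-0.002,0,-0.002,0,0,0,0,-0.002,0,-0.002,0,0,0,0]'

```text
t: 15.9
eef_pos: [0.5106, -0.1441, 0.0489]
tool_rot: [-0.003, -0.079, 0.997, 0.0]
contact_force: [-5.9, -2.1, -1.6]
gripper_width: 0.124
grasp_force: 51.5
```

```bash
python3 - <<'E'
from h import *
from station import *
r=read_camera("wrist");np.savez("w10.npz",**r)
t=read_camera("top");s=read_camera("scene");np.savez("s3.npz",**s);np.savez("t3.npz",**t)
o=get_obs();print(o["eef_pos"],o["tool_rot"],o["contact_force"],o["torque"])
a=cv2.resize(s["img"][125:215,205:340],(750,500),interpolation=cv2.INTER_CUBIC)
cv2.imwrite("pics/s3.png",a[:,:,::-1])
c,m=blob(r,(3,190,90),(20,255,255),(150,120,350,300));print(cv2.boundingRect(c[0]))
for v in range(180,250,8):
    k=np.flatnonzero(m[v,:]);print(v,k[[0,-1]] if len(k) else None)
hsv=cv2.cvtColor(r["img"],cv2.COLOR_RGB2HSV)
for v in(150,160,170,185,190,195,205):print(v,r["img"][v,130:370:8].mean(1).astype(int).tolist())
E
```

```text
[ 0.5105662  -0.14408298  0.04880953] [-3.08578954e-03 -7.88993984e-02  9.96877771e-01  2.69486899e-04] [-5.81623532 -1.88483072 -1.56343005] [-0.47480703  1.36593695 -0.01417573]
(178, 180, 151, 94)
180 [181 325]
188 [178 328]
196 [179 328]
204 [180 326]
212 [205 300]
220 [205 300]
228 [205 300]
236 [206 300]
244 [244 261]
150 [59, 72, 105, 97, 91, 109, 165, 182, 178, 150, 151, 152, 157, 157, 154, 154, 157, 155, 156, 160, 156, 146, 190, 186, 189, 109, 65, 187, 187, 98]
160 [52, 56, 106, 105, 74, 106, 108, 106, 183, 152, 147, 151, 159, 155, 155, 151, 153, 154, 155, 156, 153, 145, 188, 188, 188, 112, 100, 189, 173, 103]
170 [54, 62, 99, 103, 72, 107, 107, 112, 106, 151, 153, 154, 152, 151, 152, 155, 157, 158, 153, 152, 154, 132, 188, 187, 188, 88, 167, 185, 188, 96]
185 [65, 61, 110, 101, 105, 75, 57, 57, 60, 59, 63, 56, 67, 101, 102, 105, 102, 106, 109, 105, 108, 108, 107, 105, 105, 67, 185, 179, 181, 92]
190 [58, 64, 105, 104, 105, 71, 50, 60, 53, 57, 59, 60, 64, 76, 65, 76, 85, 103, 103, 102, 104, 103, 102, 110, 104, 65, 188, 178, 170, 96]
195 [62, 64, 97, 102, 108, 71, 65, 55, 58, 58, 56, 60, 57, 58, 52, 43, 49, 107, 101, 102, 104, 96, 102, 105, 102, 72, 182, 176, 164, 103]
205 [61, 60, 82, 100, 107, 66, 82, 53, 52, 62, 60, 62, 56, 53, 38, 54, 53, 98, 101, 103, 102, 96, 100, 101, 104, 79, 183, 176, 128, 111]
```

View pics/s3.png

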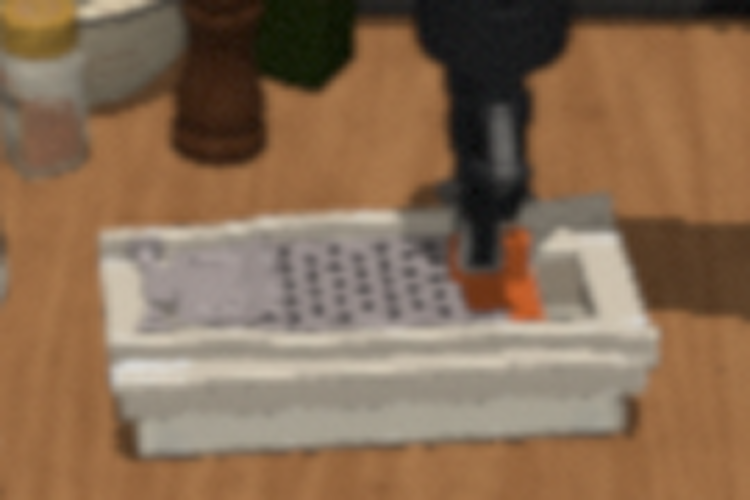

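arm_command --commands '[-0.003,0,0,0,0,0,0,-0.006,0,0,0,0,0,0,-0.006,0,0,0,0,0,0]'

```text
t: 16.35
eef_pos: [0.5168, -0.1429, 0.0487]
tool_rot: [-0.003, -0.079, 0.997, 0.0]
contact_force: [-4.7, -0.9, -1.9]
gripper_width: 0.123
grasp_force: 51.4
```

arm_command --commands '[-0.003,0,0,0,0,0,0,-0.005,0,0,0,0,0,0,-0.005,0,0,0,0,0,0]'

```text
t: 16.65
eef_pos: [0.5203, -0.1423, 0.0484]
tool_rot: [-0.004, -0.079, 0.997, 0.0]
contact_force: [-8.5, -1.9, -0.9]
gripper_width: 0.128
grasp_force: 51.7
```

arm_command --commands '[-0.003,0,0,0,0,0,0,-0.004,0,0,0,0,0,0,-0.004,0,0,0,0,0,0]'

```text
t: 16.95
eef_pos: [0.5201, -0.1424, 0.0476]
tool_rot: [-0.008, -0.078, 0.997, 0.001]
contact_force: [-17.1, -3.4, 3.6]
gripper_width: 0.124
grasp_force: 52.3
```

arm_command --commands '[0.004,0,0,0,0,0,0,0.004,0,0,0,0,0,0,0.004,0,0,0,0,0,0.2,0.004,0,0,0,0,0,0.4,0.004,0,-0.003,0,0,0,0.4,0.004,0,-0.03,0,0,0,0.4,0.004,0,-0.07,0,0,0,0.4,0.004,0,-0.1,0,0,0,0.4]'

```text
t: 17.75
eef_pos: [0.5256, -0.142, 0.1524]
tool_rot: [0.001, -0.079, 0.997, -0.0]
contact_force: [1.1, -1.0, -0.5]
gripper_width: 0.396
grasp_force: 0.0
```

```bash
python3 - <<'E'
from h import *
from station import *
r=read_camera("wrist");np.savez("w11.npz",**r);cv2.imwrite("pics/w11.png",r["img"][:,:,::-1])
o=get_obs();print(o["eef_pos"],o["contact_force"],o["gripper_width"])
c,m=blob(r,(3,190,90),(20,255,255),(150,90,350,300));print(cv2.boundingRect(c[0]))
for v in range(150,240,5):
    k=np.flatnonzero(m[v,150:350])+150;print(v,k[[0,-1]] if len(k) else None)
E
```

```text
[ 0.52845729 -0.14279959  0.15688911] [ 0.99048266 -1.14450109  3.10218215] 0.3931814097504357
(207, 143, 94, 54)
150 [207 299]
155 [207 299]
160 [208 299]
165 [223 282]
170 [224 282]
175 [224 282]
180 [224 282]
185 [247 258]
190 [248 258]
195 [249 257]
200 None
205 None
210 None
215 None
220 None
225 None
230 None
235 None
```

```bash
python3 - <<'E'
from h import *
r=np.load("w11.npz")
a=onz(r,(207,143.5),.066);b=onz(r,(300,143),.066);d=b-a;print((a+b)/2,np.linalg.norm(d),np.degrees(np.arctan2(d[1],d[0])),onz(r,(253,197.5),.092))
print(go((.497,-.293,.15),107))
E
```

```text
[ 0.49106102 -0.14610439  0.066     ] 0.08465032202311581 99.36668930886368 [ 0.53363511 -0.13975337  0.092     ]
(array([ 0.0548, -0.1433,  0.0067]), array([-0.16,  0.5 , -7.92]))
```

arm_command --commands '[0.018,-0.045,0,0,0,-3,0.6,0.036,-0.09,0,0,0,-6,0.6,0.055,-0.135,0,0,0,-8,0.6,0.055,-0.143,0.007,0,0,-8,0.6,0.055,-0.143,0.007,0,0,-8,0.6]'

```text
t: 18.3
eef_pos: [0.4923, -0.2937, 0.1428]
tool_rot: [-0.0, -0.147, 0.989, -0.0]
contact_force: [0.4, 0.5, 0.0]
gripper_width: 0.602
grasp_force: 0.0
```

```bash
python3 - <<'E'
from h import *
from station import *
r=read_camera("wrist");np.savez("w12.npz",**r);cv2.imwrite("pics/w12.png",r["img"][:,:,::-1])
o=get_obs();print(o["eef_pos"],o["contact_force"],o["gripper_width"])
g=cv2.GaussianBlur(r["img"],(3,3),0);h=cv2.cvtColor(g,cv2.COLOR_RGB2HSV)
print("proj base ctr",proj(r,(.4994,-.2947,.008)),"knob",proj(r,(.4965,-.2925,.056)))
m=((h[:,:,1]<75)&(h[:,:,2]<110)).astype(np.uint8)
for v in range(110,260,8):
    k=np.flatnonzero(m[v,120:400])+120
    print(v,"".join("#" if x<30 else "+" if x<70 else "-" if x<110 else "." for x in g[v,170:340:3].mean(1)),k[[0,-1]] if len(k) else None)
cv2.imwrite("pics/w12c.png",cv2.resize(r["img"][90:270,130:370],(800,600),interpolation=cv2.INTER_CUBIC)[:,:,::-1])
E
```

```text
[ 0.4930473  -0.29150222  0.14281732] [0.94668907 0.28498259 0.35749635] 0.6008943054580593
proj base ctr [249.5 173.5] knob [252.  184.3]
110 ++++++++-........................................-----... None
118 +-------...........-..................................... None
126 ++----+-+-..........----..-.............................. None
134 +++++++++++-.-.....-...............--.................... None
142 ++++++++++++++++++++++--+-....--..............-+---+----- None
150 ++++++++++++++++++++++++++----------...........--++++++++ [222 272]
158 ++++++++++++++++++++++++++------.---.-........-+++++++--- [222 346]
166 ------++++-------+++++++####+-------..........-++++-++--- [222 346]
174 +--------........-++++#########-----..-.......----------- [223 345]
182 -................---+#+---++++#+-----........-+++-------. [223 345]
190 .............-....---#--------#----.........-++++++++--.. [223 344]
198 ..................--.--+----+-..............--++++++---.. [327 344]
206 .....................----..................----+------... [325 344]
214 ...........................................-----------... [324 343]
222 .......................................-..--++++-----...- [322 341]
230 .......---+#-.............................-+#+---+--....- [192 339]
238 ...-++---+##--..---......-................-+##+---++...-. [187 337]
246 .+##+---+###-..-----------...............--+###+---+##+-. [175 352]
254 ###+---+####+............----.--.........-++#####---+##+. [171 351]
```

View pics/w12c.png

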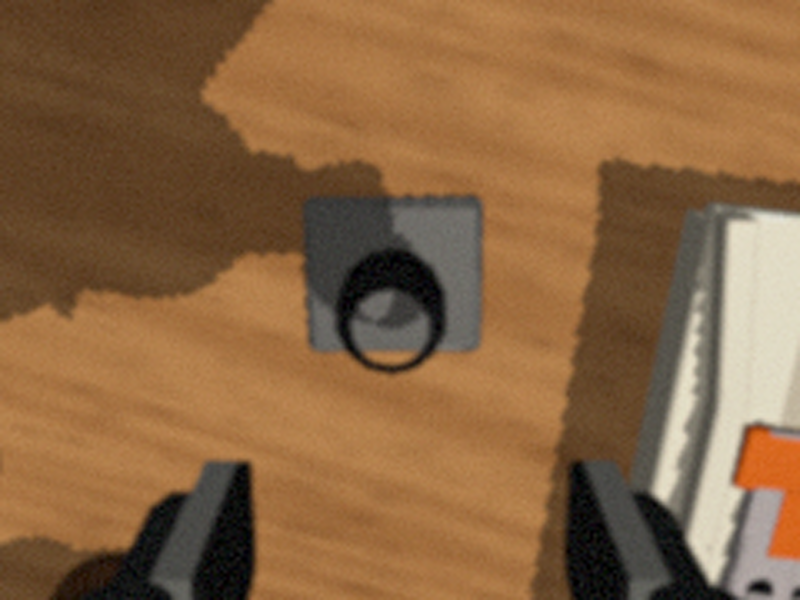

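```bash
python3 - <<'E'
from h import *
r=np.load("w12.npz")
q=[onz(r,(130+x/3.3333,90+y/3.3333),.008) for x,y in((304,196),(482,198),(482,352),(308,352))]
print(np.mean(q,0).round(4),[np.linalg.norm(q[i]-q[i-1]).round(4) for i in range(4)],np.degrees(np.arctan2(*(q[1]-q[0])[1::-1])))
for z in(.05,.056,.062):print(onz(r,(247.3,186.5),z).round(4))
W2=np.load("w2.npz");print(tri((r,W2),((247.3,187),(142,136.5))))
c=np.mean(q,0);print(go((c[0],c[1],.03),107.3),go((c[0],c[1],.006),107.3))
E
```

```text
[ 0.4992 -0.2963  0.008 ] [np.float64(0.0539), np.float64(0.0581), np.float64(0.0533), np.float64(0.0597)] 106.16475899188501
[ 0.5017 -0.2958  0.05  ]
[ 0.4999 -0.2962  0.056 ]
[ 0.498  -0.2966  0.062 ]
(array([ 0.49955225, -0.29500273,  0.05017846]), [np.float64(0.0025966808401771072), np.float64(0.002596680840177305)])
(array([-0.0045, -0.0064,  0.1128]), array([ 0.04, -0.01, -0.26])) (array([-0.0045, -0.0064,  0.1368]), array([ 0.04, -0.01, -0.26]))
```

arm_command --commands '[-0.005,-0.006,0.04,0,0,0,0.65,-0.005,-0.006,0.08,0,0,0,0.65,-0.005,-0.006,0.115,0,0,0,0.65,-0.005,-0.006,0.13,0,0,0,0.65,-0.005,-0.006,0.136,0,0,0,0.65,-0.005,-0.006,0.136,0,0,0,0.65]' --force 25

```text
t: 18.95
eef_pos: [0.5002, -0.2953, 0.0075]
tool_rot: [0.0, -0.149, 0.989, 0.0]
contact_force: [-1.0, 0.5, -0.6]
gripper_width: 0.654
grasp_force: 0.0
```

arm_command --commands '[0,0,0,0,0,0,0.3,0,0,0,0,0,0,0.3,0,0,0,0,0,0,0.3,0,0,0,0,0,0,0.3]'

```text
t: 19.35
eef_pos: [0.5009, -0.2967, 0.0088]
tool_rot: [0.001, -0.149, 0.989, -0.001]
contact_force: [-0.1, 0.2, 7.6]
gripper_width: 0.367
grasp_force: 24.9
```

arm_command --commands '[0,0,-0.005,0,0,0,0.3,0,0,-0.03,0,0,0,0.3,0,0,-0.07,0,0,0,0.3,0,0,-0.11,0,0,0,0.3,0,0,-0.14,0,0,0,0.3,0,0,-0.14,0,0,0,0.3]' --force 30

```text
t: 19.95
eef_pos: [0.5018, -0.2976, 0.1518]
tool_rot: [0.003, -0.148, 0.989, -0.002]
contact_force: [0.4, -0.1, -1.0]
gripper_width: 0.37
grasp_force: 30.1
```

```bash
python3 - <<'E'
from h import *
print(go((.579+.0015,-.1322-.0005,.148),99.2),go((.5805,-.1327,.0748),99.2))
E
```

```text
(array([-0.1237,  0.1346,  0.0039]), array([-0.25,  0.38,  7.88])) (array([-0.1232,  0.1349,  0.0771]), array([-0.25,  0.38,  7.88]))
```

arm_command --commands '[-0.03,0.033,0,0,0,2,0.3,-0.06,0.065,0,0,0,4,0.3,-0.09,0.098,0,0,0,6,0.3,-0.115,0.125,0,0,0,7.9,0.3,-0.1235,0.1345,0,0,0,7.9,0.3,-0.1235,0.1345,0.02,0,0,7.9,0.3,-0.1235,0.1345,0.04,0,0,7.9,0.3,-0.1235,0.1345,0.05,0,0,7.9,0.3]'

```text
t: 20.75
eef_pos: [0.5759, -0.1313, 0.0949]
tool_rot: [-0.002, -0.08, 0.997, 0.0]
contact_force: [-0.6, 1.0, -1.1]
gripper_width: 0.369
grasp_force: 30.1
```

```bash
python3 - <<'E'
from h import *
from station import *
r=read_camera("wrist");np.savez("w13.npz",**r);cv2.imwrite("pics/w13.png",r["img"][:,:,::-1])
o=get_obs();print(o["eef_pos"],o["contact_force"],o["gripper_width"])
print(go((.5805,-.1327,.0748),99.2,o))
c,m=blob(r,(3,190,90),(20,255,255),(150,60,350,300));print(cv2.boundingRect(c[0]), proj(r,(.4911,-.1465,.066)))
E
```

```text
[ 0.57542248 -0.1312327   0.09401808] [-0.88951108 -0.38832285 -2.39400318] 0.36479167044645616
(array([-0.0049, -0.0023,  0.0192]), array([ 0.05, -0.29, -0.02]))
(186, 81, 128, 72) [249.2  80.1]
```

arm_command --commands '[-0.003,-0.001,0,0,0,0,0.3,-0.005,-0.002,0.006,0,0,0,0.3,-0.005,-0.002,0.011,0,0,0,0.3,-0.005,-0.002,0.014,0,0,0,0.3,-0.005,-0.002,0.014,0,0,0,0.3]'

```text
t: 21.3
eef_pos: [0.5829, -0.1322, 0.0828]
tool_rot: [-0.0, -0.08, 0.997, 0.0]
contact_force: [-0.2, -0.4, -1.5]
gripper_width: 0.371
grasp_force: 30.1
```

arm_command --commands '[0.002,0,0.002,0,0,0,0.3,0.002,0,0.004,0,0,0,0.3,0.002,0,0.006,0,0,0,0.3,0.002,0,0.006,0,0,0,0.3]'

```text
t: 21.7
eef_pos: [0.5811, -0.1325, 0.0769]
tool_rot: [-0.0, -0.08, 0.997, 0.0]
contact_force: [-0.3, -0.5, -1.5]
gripper_width: 0.366
grasp_force: 30.1
```

arm_command --commands '[0,0,0.001,0,0,0,0.3,0,0,0.002,0,0,0,0.3,0,0,0.003,0,0,0,0.3,0,0,0.003,0,0,0,0.3]'

```text
t: 22.1
eef_pos: [0.5813, -0.1327, 0.0749]
tool_rot: [0.0, -0.08, 0.997, 0.0]
contact_force: [-2.3, -0.1, 5.3]
gripper_width: 0.365
grasp_force: 30.7
```

arm_command --commands '[0,0,-0.0005,0,0,0,0.4,0,0,-0.0005,0,0,0,0.5,0,0,-0.0005,0,0,0,0.65,0,0,-0.005,0,0,0,0.65,0,0,-0.03,0,0,0,0.65,0,0,-0.07,0,0,0,0.65,0,0,-0.12,0,0,0,0.65,0,0,-0.15,0,0,0,0.65]'

```text
t: 22.9
eef_pos: [0.5824, -0.1333, 0.2281]
tool_rot: [0.002, -0.08, 0.997, -0.0]
contact_force: [0.1, 0.9, 0.4]
gripper_width: 0.647
grasp_force: 0.0
```

arm_command --commands '[0.05,0,-0.03,0,0,0,0.65,0.08,0,-0.05,0,0,0,0.65,0.08,0,-0.05,0,0,0,0.65,0.08,0,-0.05,0,0,0,0.65]'

```text
t: 23.3
eef_pos: [0.5023, -0.1454, 0.2752]
tool_rot: [0.001, -0.08, 0.997, 0.0]
contact_force: [0.6, 1.2, -0.8]
gripper_width: 0.65
grasp_force: 0.0
```

```bash
python3 - <<'E'
from h import *
from station import *
r=read_camera("wrist");np.savez("w14.npz",**r);s=read_camera("scene")
o=get_obs();print(o["eef_pos"],o["contact_force"],o["gripper_width"],o["t"])
a=np.hstack([cv2.resize(r["img"],(400,300),interpolation=cv2.INTER_AREA),cv2.resize(s["img"][120:345,200:350][:, :],(400,600))[:300]*0+cv2.resize(s["img"][130:245,190:343],(400,300),interpolation=cv2.INTER_CUBIC)])
b=np.hstack([cv2.resize(r["img"][70:250,130:370],(400,300),interpolation=cv2.INTER_CUBIC),cv2.resize(s["img"][200:350,180:380],(400,300),interpolation=cv2.INTER_CUBIC)])
cv2.imwrite("pics/end.png",np.vstack([a,b])[:,:,::-1])
E
```

```text
[ 0.50272051 -0.14466083  0.27376197] [0.2087264  0.69925882 0.05133312] 0.6529083792178412 23.4
```

View pics/end.png

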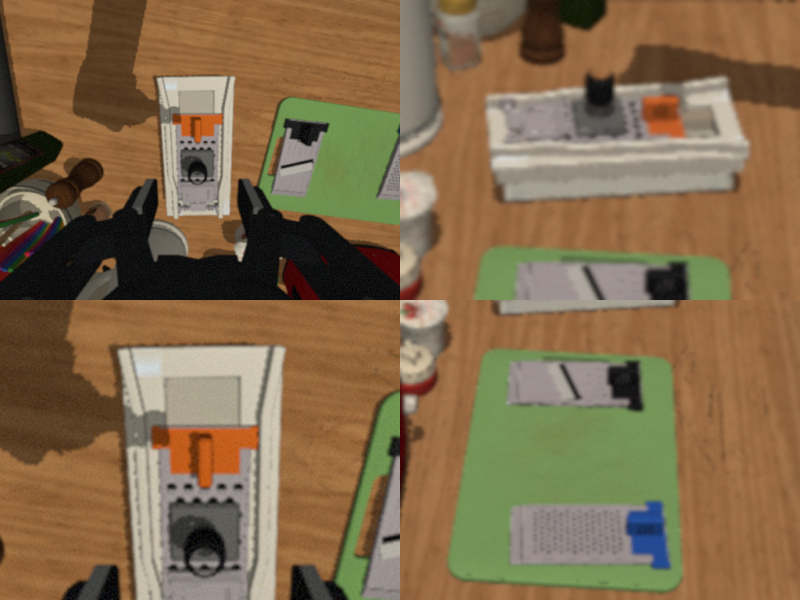

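The final picture shows the coarse plate home under the clip, with the guard upright between its grip and the clip. The slicing plate lies flat on the clear end of the board, and the fine plate is untouched.

```bash
python3 -c "
from station import hand_in
print(hand_in())"
```

```text
the job is handed in; nothing more can be done
None
```

I handed the job in at about 23 s: the slicing plate is flat on the board, the coarse plate is home under the clip, and the guard stands on it; the judged result was not shown to me.

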